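# Put the handwheel away in the lidded parts tub

### The arm

A 7-joint arm with a two-finger parallel gripper is mounted at the origin on the work surface. World frame = base frame: x ahead of the robot, y to its left, z up, the work surface at z = 0. Lengths are in m, angles in rad, forces in N, time in s.
With the tool pointing down it reaches from about 0.4 to 0.875 m from the base axis. Payload 19.3 kg.
Tool frame: the origin (TCP) lies at the very end of the fingers, on their centre line; the grasp point (between the pads) lies 19 mm behind it; z points along the fingers, y is the line along which they close (so a half turn about z gives the same grasp; the last joint's range is limited). The gripper opens to 85 mm and grips with 20 to 120 N. Pads are 22 mm wide; open, the fingers measure 114 mm over their backs; the gripper's body (76 mm by 85 mm) begins 54 mm behind the grasp point. The pads swing forward as they close: fully open they stand 13 mm farther back than shut.
Start: joints at [-1.36, 0.521, -0.036, 1.599, 0.021, 1.021, -0.113], TCP at [0.173, 0.601, 0.231] pointing down, gripper open.
Joint ranges: [-2.91, 2.91], [-0.3, 2.13], [-1.5, 1.42], [0.17, 2.43], [-1.26, 4.41], [0.16, 1.93], [-2.52, 2.52]. Speed limits (rad/s): [1.89, 1.89, 2.39, 2.39, 3.01, 3.01, 3.01].

### API

Orientations are given as a unit quaternion [w, x, y, z].
In Python, from plant import * gives the robot as it stands.
- The arm moves only by the tool move_arm, never from a script. Its argument "series" is a list that holds one entry, the list of rows, each a list of 7 numbers: the opening in per cent of the stroke, from 0 (shut) to 100 (fully open), then the shift along the tool's x, y, z in mm, then the turn, a rotation vector about the tool's x, y, z in degrees. A call has exactly 10 rows; each row shifts and turns the commanded pose from where the row before left it, along the tool's axes as they then stand; what a row does not reach is not made up. A row lasts 1/10 s, in which the tool goes at most 50 mm and 8.59 degrees, less where a joint would pass 70% of its speed; a pose out of reach is approached as far as the arm can. A call with a gripper value outside its range is refused whole. The fingers move at their own pace and stop on an object; "force" is the grip in N (left out, the last holds). Time passes only in rows, so rows that do not move let the fingers close, or fill a call up. It gives the time, the measured TCP pose, the force, the opening and the grip force at its end, in the units of the state.
- sense(): the state, without advancing time (a new reading comes with each control period).
- capture(name): name is "scene" or "side" or "wrist"; returns a dict with "pixels" (420x560x3 uint8, red, green, blue), "depth" (420x560 float32, m along the optical axis (not along the pixel's ray), 0 where there is no reading), "camera_matrix" (3x3 intrinsics, pixels), "R" (3x3) and "t" (3): a world point X has camera coordinates R X + t; the wrist camera has in their place "tool_from_camera" (4x4, takes a point from camera to tool coordinates, whose origin is the TCP and whose axes are the flange's). Camera axes: x right, y down, z forward; pixel columns grow to the right and rows downward; lengths in m; the calibration is good to about 2 mm. The wrist camera is an equidistant fisheye: a pixel r from the principal point sees the ray r / f radians off the axis. A picture is of the moment at which its call begins: read the wrist's pose just before it.
- close_job(): hands the job in; it is judged then, once.
The state is a dict: "clock": time; "joint_positions": joint angles; "qvel": joint speeds; "joint_torque": joint torques, N m; "tool_pos": TCP position; "tcp_rot": TCP orientation; "contact_force": force on the tool from outside, world axes, zero at the start; "wrist_torque": the same for the moment, N m; "finger_gap": finger opening in m; "gripper_force": force on a finger pad.
Only numpy, scipy, OpenCV 4.12 (cv2) and the standard library are available. Lean on these libraries where they do the work, as an engineer would, in place of code of your own. Each camera call takes 0.05 s, during which the arm holds its last target. There are 200 camera calls.

### The job

Put the sewing machine's loose dark grey handwheel away in the white parts tub. First tip the tub's red lid up by its tab, the opposite edge still resting on the rim, then lift it clear off and lay it flat, right side up, on the blue mat; then lower the handwheel into the tub and let go of it there, without dropping either of them. Leave the tub open and the other things where they are.

Things in the scene. Friction and masses are not known exactly. Their poses are not given: they have to be found in the camera images.
- tub: Round white plastic tub, stuck to the table by a rubber foot (it does not move). 80 mm high, 144 mm across at the rim (inside 135), tapering to 124 mm at the foot (inside 115); floor 4 mm thick. Origin: centre of its underside, on the table; z up. Two loose steel bobbins (20 mm across, 12 mm high) lie on its floor near the wall, its middle free.
- lid: Loose red lid, about 80 g, resting on the tub's rim, no catch. Flange 154 mm across, 4 mm thick; under it a plug 129 mm across, 8 mm deep, sits in the mouth with about 3 mm play. Origin: centre of the plug's underside (72 mm above the tub's underside when seated; on the surface when lying flat right side up). z points out of its top, -x to its tab.
- lid_tab: The lid's pull tab, rigidly part of it: a red grip sticking out level on the lid's -x side, 77 to 107 mm from the lid's centre, 26 mm wide (y), 10 mm tall (2 to 12 mm above the plug's underside). Origin: its middle, at x = -92, z = 7 mm in the lid's frame; same axes. Take it from above across its width; free below. It faces the robot, turned up to 30 degrees either way.
- lid_back (a point): The point of the lid's edge farthest from the tab, where the underside of its flange rests on the rim: x = +72 mm, z = 8 mm in the lid's frame. The lid turns about it as the tab is tipped up.
- mat: Dark blue rubber bench mat fixed on the table, 260 mm (its x) by 240 mm (its y), 3 mm thick. Origin: centre of its underside; its top is 3 mm above the table. It lies on the other side of the robot's forward axis from the tub: left or right varies.
- wheel: Loose sewing machine handwheel, about 90 g, lying on the table between tub and mat: a dark grey ribbed disc 56 mm across and 16 mm high with a black clutch knob 26 mm across and 16 mm high standing on its middle (32 mm high in all). Origin: centre of the disc's underside; z points up through the knob. The knob can be gripped from above.
- screwdriver: Bystander: screwdriver with orange handle lying across the table beyond the handwheel. Leave it.
- oil: Bystander: small amber oil bottle with black cap, 38 mm across, 100 mm high, standing beyond the work on the right. Leave it.
- tray: Bystander: low open yellow tray, 90 by 140 mm, 35 mm high, with bobbins in it, on the table between the robot and the handwheel. Leave it.

How it is judged:
By the outcome, as a careful person would: the job done as asked, in the order asked, and still so for the second after the job is handed in, with the robot touching nothing.
It also fails if it takes over 64 s, if anything falls off the work surface, if the arm or the gripper's body presses on something with over 40 N, if the wrist force passes 120 N, or if a joint passes its speed limit or range.

## Working session

There is one attempt and no reset: what is moved stays moved. The work goes in short steps, Python scripts to look and compute and a tool call to move; the robot and the scene stay as the last step left them, time stands still between calls to the robot, and variables do not carry over. Pictures are saved under pics/ and viewed, at most 10 in all, crops included, and the job is handed in when it is done.

Besides the shell and the picture viewer there is one more tool, called after "Emit:" as a command line: name --argument value ..., lists and objects as JSON in quotes. move_arm: Moves the arm, as the interface text tells. Its arguments: {"type":"object","properties":{"series":{"type":"array","items":{"type":"array","items":{"type":"array","items":{"type":"number"}}}},"force":{"type":"number"}},"required":["series"]}

```bash
mkdir -p pics; ls; cat > h.py <<'E'
import numpy as np, cv2
from plant import *
def save(c,n): cv2.imwrite('pics/'+n,c['pixels'][:,:,::-1])
def cloud(c):
    K=c['camera_matrix'];d=c['depth'];v,u=np.mgrid[:d.shape[0],:d.shape[1]]
    P=np.stack([(u-K[0,2])/K[0,0]*d,(v-K[1,2])/K[1,1]*d,d],-1)
    return (P-c['t'])@c['R']
E
python3 - <<'E'
from h import *
s=sense();print(s)
a=capture('scene');b=capture('side')
np.savez('c0.npz',**{'a_'+k:v for k,v in a.items()},**{'b_'+k:v for k,v in b.items()})
im=np.hstack([a['pixels'],b['pixels']])
save(a,'scene0.png');save(b,'side0.png')
for c in (a,b): print(c['camera_matrix'],-c['R'].T@c['t'],c['R'])
E
```

```text
pics
{'clock': 0.0, 'joint_positions': array([-1.36020553,  0.52200002, -0.03630694,  1.60000686,  0.02124802,
        1.02114743, -0.11277775]), 'qvel': array([-0.00150582, -0.00023593, -0.00179569,  0.00019279, -0.00164982,
        0.00066187, -0.00031131]), 'joint_torque': array([ 8.30592962e-04, -9.27125216e+01,  1.98035404e+00, -3.69922256e+01,
        1.78647588e-02,  8.30108591e-03,  2.20663662e-05]), 'tool_pos': array([0.17316134, 0.60016647, 0.23073512]), 'tcp_rot': array([-1.38678892e-05,  1.39924895e-01,  9.90161945e-01, -5.87907592e-04]), 'contact_force': array([-0.13329176, -0.64585271, -0.77038642]), 'wrist_torque': array([ 0.02021145, -0.01896437, -0.00576876]), 'gripper_force': 0.0, 'finger_gap': 0.0855403127777718}
[[518.72413601   0.         277.82679052]
 [  0.         518.72413601 208.31899189]
 [  0.           0.           1.        ]] [1.10689565 0.53165899 0.78485439] [[-7.36420896e-01  6.76523344e-01  6.54808343e-04]
 [ 4.65798669e-01  5.07740692e-01 -7.24728217e-01]
 [-4.90628030e-01 -5.33399994e-01 -6.89034529e-01]]
[[410.90964142   0.         280.14718481]
 [  0.         410.90964142 216.08301545]
 [  0.           0.           1.        ]] [0.33963424 0.44926389 0.67267266] [[-0.88569107 -0.46427226 -0.00160869]
 [-0.34679546  0.66387666 -0.66257127]
 [ 0.30868143 -0.58627557 -0.74899715]]
```

View pics/scene0.png

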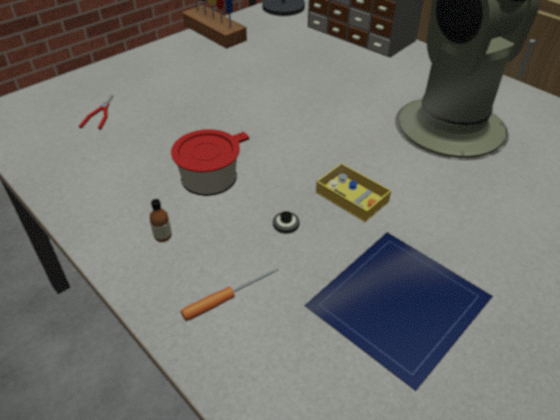

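View pics/side0.png

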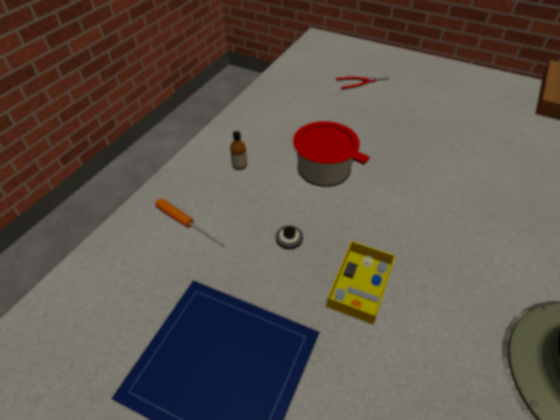

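The scene view shows the red lid on the tub at (206,152) with its tab at (240,138), the wheel at (286,221), the tray at (352,190) and the mat centred near (400,305). The side view shows the lid at (326,143), tab at (361,157), wheel at (289,237), and the mat at (220,355), partly cut off.

```bash
cat >> h.py <<'E'
def onplane(c,uv,z):
    K=c['camera_matrix'];uv=np.asarray(uv,float).reshape(-1,2)
    r=np.c_[(uv-K[:2,2][None])/[K[0,0],K[1,1]],np.ones(len(uv))]@c['R']
    o=-c['R'].T@c['t'];return o+r*((z-o[2])/r[:,2:])
def mask(c,lo,hi,lo2=None,hi2=None):
    h=cv2.cvtColor(np.ascontiguousarray(c['pixels']),cv2.COLOR_RGB2HSV);m=cv2.inRange(h,lo,hi)
    if lo2: m|=cv2.inRange(h,lo2,hi2)
    return m
def big(m,seed=None):
    n,l,s,_=cv2.connectedComponentsWithStats(m)
    i=l[seed[1],seed[0]] if seed else 1+np.argmax(s[1:,4])
    return np.uint8(l==i)*255
def cont(m): return max(cv2.findContours(m,0,cv2.CHAIN_APPROX_NONE)[0],key=cv2.contourArea).reshape(-1,2)
def fitc(p):
    x=np.linalg.lstsq(np.c_[2*p,np.ones(len(p))],(p**2).sum(1),rcond=None)[0];return x[:2],np.sqrt(x[2]+x[:2]@x[:2])
E
python3 - <<'E'
from h import *
z=np.load('c0.npz')
for p in 'ab':
    c={k[2:]:z[k] for k in z.files if k[0]==p}
    P=cloud(c)
    print('---',p)
    m=mask(c,(0,150,60),(7,255,255),(172,150,60),(180,255,255)); m=big(m,(206,152) if p=='a' else (326,143))
    q=P[m>0];q=q[np.abs(q[:,2]-.084)<.012]; print('red n',(m>0).sum(),'z med',np.median(q[:,2]))
    w=onplane(c,cont(m),.084)[:,:2]
    cc=np.median(q[:,:2],0)
    for _ in range(8):
        r=np.linalg.norm(w-cc,axis=1); k=np.abs(r-.077)<.006; cc,R=fitc(w[k])
    v,u=np.nonzero(m); t=onplane(c,np.c_[u,v],.084)[:,:2]; r=np.linalg.norm(t-cc,axis=1)
    t=t[r>.083]; tc=t.mean(0); d=tc-cc
    print('lid c',cc,'R',R,k.sum(),'tab',tc,'dist',np.linalg.norm(d),np.linalg.norm(t-cc,axis=1).max(),'ang',np.degrees(np.arctan2(d[1],d[0])))
    # mat
    m=big(mask(c,(105,100,20),(130,255,255)))
    h=cv2.convexHull(cont(m)); box=cv2.approxPolyDP(h,8,True).reshape(-1,2)
    print('mat',box.tolist(),onplane(c,box,.003)[:,:2].round(4).tolist(), 'z',np.median(P[m>0][:,2]))
    # wheel
    s=(286,221) if p=='a' else (289,237)
    sub=c['pixels'][s[1]-22:s[1]+22,s[0]-22:s[0]+22]; g=cv2.cvtColor(np.ascontiguousarray(sub),cv2.COLOR_RGB2GRAY)
    Pz=P[s[1]-22:s[1]+22,s[0]-22:s[0]+22]
    print(g[::2,::2]); 
    top=Pz[(Pz[...,2]>.026)&(Pz[...,2]<.045)]; print('knob top',top.mean(0),len(top),top.min(0),top.max(0))
    rm=Pz[(Pz[...,2]>.008)&(Pz[...,2]<.045)]; print('disc',(rm.min(0)+rm.max(0))/2,np.ptp(rm,axis=0))
E
```

```text
--- a
red n 2302 z med 0.08029354001979756
lid c [ 0.59814922 -0.26014161] R 0.07458049956282012 156 tab [ 0.50619479 -0.24365462] dist 0.0934207543147586 0.1042342693149994 ang 169.83514243727802
mat [[490, 296], [415, 389], [319, 314], [396, 271], [441, 267]] [[0.4196, 0.367], [0.6724, 0.3841], [0.6825, 0.18], [0.5006, 0.2115], [0.4277, 0.2647]] z 0.00378181607877472
[[148 145 147 148 148 148 147 145 149 150 145 148 149 145 144 147 146 146
  144 145 146 148]
 [147 148 148 151 148 149 145 146 147 145 148 146 146 145 142 143 150 149
  147 144 145 148]
 [146 147 144 148 148 147 146 146 146 145 150 149 147 147 148 143 146 148
  144 145 146 147]
 [147 145 148 146 148 146 149 151 148 147 146 148 145 145 147 145 148 148
  143 143 145 145]
 [147 145 144 147 147 149 150 149 147 146 146 149 149 147 147 144 144 145
  143 145 147 148]
 [149 151 151 149 145 147 149 147 146 145 147 150 145 146 145 143 149 146
  143 147 144 146]
 [150 147 149 148 145 147 149 145 138 112  90  85  91 127 143 147 148 148
  145 149 149 146]
 [149 149 149 149 144 147 136 104  77  33  15  18  15  43  85 118 138 143
  1
[... 3450 characters left out ...]
74 103 117
  120 121 118 117]
 [119 119 119 120 122 121 118 111  96  84  71  66  71  80  99 113 118 118
  119 119 117 117]
 [122 120 121 119 121 121 119 118 120 118 115 115 115 114 118 118 118 119
  120 120 120 120]
 [121 122 122 120 119 121 119 119 121 118 116 119 119 117 119 119 117 118
  118 119 121 120]
 [119 120 121 120 120 120 119 120 121 120 119 119 119 118 118 118 117 117
  118 120 120 118]
 [122 121 122 122 122 119 118 120 121 122 122 120 120 120 119 118 117 117
  119 121 120 118]]
knob top [ 0.56855988 -0.02509852  0.03152832] 118 [ 0.55671151 -0.03891106  0.02645245] [ 0.58287121 -0.01343983  0.03453306]
disc [ 0.56901926 -0.02563277  0.02131339] [0.05693725 0.05566781 0.02643932]
```

```bash
cat >> h.py <<'E'
from scipy.spatial.transform import Rotation as Ro
def rot(s): q=s['tcp_rot'];return Ro.from_quat([q[1],q[2],q[3],q[0]])
def to(p,R,t): # world target -> tool-frame shift mm
    return (R.inv().apply(np.asarray(t)-p)*1000).round(1)
E
python3 - <<'E'
from h import *
z=np.load('c0.npz')
s=sense();R=rot(s);p=s['tool_pos'];a=[.45,.24,.231];b=[.5065,-.2444,.231]
print(R.as_matrix().round(3)); print(to(p,R,a)/10,to(a,R,b)/10)
c={k[2:]:z[k] for k in z.files if k[0]=='a'}
print(onplane(c,[[306,305],[388,234],[491,297],[415,384]],.003).round(3), onplane(c,[162,238],0),onplane(c,[[318,190],[342,166],[389,190],[368,214]],.035))
print(onplane(c,[[233,293],[276,270]],.01))
E
```

```text
[[-0.961  0.277 -0.   ]
 [ 0.277  0.961 -0.001]
 [-0.    -0.001 -1.   ]]
[-3.658e+01 -2.694e+01  1.000e-02] [-18.85 -44.98   0.05]
[[0.686 0.15  0.003]
 [0.434 0.138 0.003]
 [0.42  0.369 0.003]
 [0.665 0.379 0.003]] [[ 0.78513483 -0.17237388  0.        ]] [[ 0.46925979 -0.03230826  0.035     ]
 [ 0.36905847 -0.05306298  0.035     ]
 [ 0.35522348  0.07229744  0.035     ]
 [ 0.4466917   0.09022554  0.035     ]]
[[0.77009543 0.04320117 0.01      ]
 [0.67444923 0.05647175 0.01      ]]
```

Emit:
move_arm --series '[[[100, -36.6, -26.9, 0, 0, 0, 0], [100, -36.6, -26.9, 0, 0, 0, 0], [100, -36.6, -26.9, 0, 0, 0, 0], [100, -36.6, -26.9, 0, 0, 0, 0], [100, -36.6, -26.9, 0, 0, 0, 0], [100, -36.6, -26.9, 0, 0, 0, 0], [100, -36.6, -26.9, 0, 0, 0, 0], [100, -36.6, -26.9, 0, 0, 0, 0], [100, -36.6, -26.9, 0, 0, 0, 0], [100, -36.6, -26.9, 0, 0, 0, 0]]]' --force 60

```text
clock: 1.1
tool_pos: [0.4511, 0.2389, 0.2313]
tcp_rot: [-0.0, 0.14, 0.99, -0.0]
contact_force: [0.3, 1.1, 0.7]
finger_gap: 0.0856
gripper_force: 0.0
```

Emit:
move_arm --series '[[[100, -18.9, -45, 0, 0, 0, 0], [100, -18.9, -45, 0, 0, 0, 0], [100, -18.9, -45, 0, 0, 0, 0], [100, -18.9, -45, 0, 0, 0, 0], [100, -18.9, -45, 0, 0, 0, 0], [100, -18.9, -45, 0, 0, 0, 0], [100, -18.9, -45, 0, 0, 0, 0], [100, -18.9, -45, 0, 0, 0, 0], [100, -18.9, -45, 0, 0, 0, 0], [100, -18.9, -45, 0, 0, 0, 0]]]'

```text
clock: 2.1
tool_pos: [0.507, -0.2461, 0.2312]
tcp_rot: [-0.0, 0.14, 0.99, 0.0]
contact_force: [0.3, -0.1, 0.0]
finger_gap: 0.0857
gripper_force: 0.0
```

```bash
python3 - <<'E'
from h import *
s=sense();R=rot(s);p=s['tool_pos'];c=capture('wrist');save(c,'w1.png')
np.savez('w1.npz',p=p,R=R.as_matrix(),**c)
print(p,R.as_matrix().round(3),s['joint_positions'].round(2));print(c['camera_matrix'],c['tool_from_camera'])
th=np.radians(-10.4);X=np.array([np.cos(th),np.sin(th),0]);Y=np.array([-X[1],X[0],0])
T=Ro.from_matrix(np.c_[-X,Y,[0,0,-1]])
print('turn',(R.inv()*T).as_rotvec(degrees=True),'shift',to(p,R,[.5065,-.2444,.060]))
E
```

```text
[ 0.50699293 -0.2461049   0.2312007 ] [[-0.961  0.277 -0.   ]
 [ 0.277  0.961  0.   ]
 [ 0.     0.    -1.   ]] [ 0.16  0.43  0.25  1.78 -0.13  0.95  1.76]
[[325.1922621    0.         279.19499453]
 [  0.         325.1922621  202.18186285]
 [  0.           0.           1.        ]] [[ 5.48540646e-04 -9.63257761e-01 -2.68578079e-01  6.72769944e-02]
 [ 9.99999777e-01  6.30570391e-04 -2.19158989e-04  1.80754260e-04]
 [ 3.80463981e-04 -2.68577899e-01  9.63257892e-01 -1.41976428e-01]
 [ 0.00000000e+00  0.00000000e+00  0.00000000e+00  1.00000000e+00]]
turn [ 0.00775035 -0.01041065 -5.68160533] shift [  0.9   1.5 171.2]
```

View pics/w1.png

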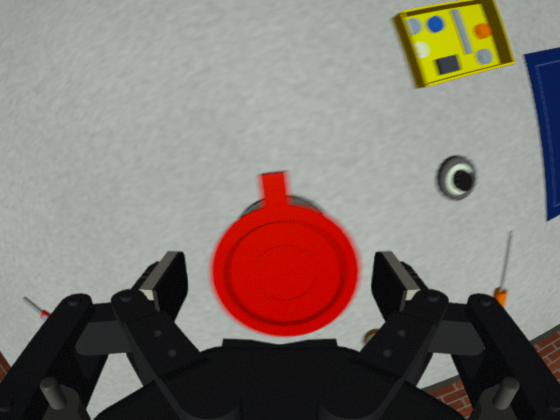

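The wrist view shows the lid centred near (285,270) and the tab from (274,172) to about (276,205), between the open fingers. I'll check that tab position numerically.

```bash
cat >> h.py <<'E'
def wplane(c,p,R,uv,z):
    K=c['camera_matrix'];d=(np.asarray(uv,float).reshape(-1,2)-K[:2,2])/K[0,0];r=np.linalg.norm(d,axis=1)[:,None]
    ray=np.c_[d*np.sinc(r/np.pi),np.cos(r)];T=c['tool_from_camera']
    w=ray@T[:3,:3].T@R.T;o=p+R@T[:3,3];return o+w*((z-o[2])/w[:,2:])
E
python3 - <<'E'
from h import *
c=dict(np.load('w1.npz'));p,R=c['p'],c['R']
m=big(mask(c,(0,150,60),(7,255,255),(172,150,60),(180,255,255)),(285,270))
w=wplane(c,p,R,cont(m),.084)[:,:2];cc=np.array([.597,-.261])
for _ in range(8):
    r=np.linalg.norm(w-cc,axis=1);k=np.abs(r-.077)<.006;cc,rad=fitc(w[k])
v,u=np.nonzero(m);t=wplane(c,p,R,np.c_[u,v],.084)[:,:2];t=t[np.linalg.norm(t-cc,axis=1)>.083]
d=t.mean(0)-cc;print(cc,rad,t.mean(0),np.linalg.norm(d),np.linalg.norm(t-cc,axis=1).max(),np.degrees(np.arctan2(d[1],d[0])))
q,_=wplane(c,p,R,[[455,177],[462,180]],.016);print(q)
E
```

```text
[ 0.59616103 -0.26559473] 0.07512439658244746 [ 0.50305745 -0.25018538] 0.09437013989482822 0.10637989160057458 170.6023078735084
[ 0.56711813 -0.03662599  0.016     ]
```

Emit:
move_arm --series '[[[100, 0.1, 0, 25, 0, 0, -2.5], [100, 0.1, 0, 25, 0, 0, -2.5], [100, 0, 0, 25, 0, 0, 0], [100, 0, 0, 20, 0, 0, 0], [100, 0, 0, 0, 0, 0, 0], [100, 0, 0, 0, 0, 0, 0], [100, 0, 0, 0, 0, 0, 0], [100, 0, 0, 0, 0, 0, 0], [100, 0, 0, 0, 0, 0, 0], [100, 0, 0, 0, 0, 0, 0]]]'

```text
clock: 3.15
tool_pos: [0.5072, -0.2441, 0.1368]
tcp_rot: [0.0, 0.097, 0.995, -0.0]
contact_force: [-0.1, -1.2, -0.2]
finger_gap: 0.0859
gripper_force: 0.0
```

```bash
cat > lid.py <<'E'
from h import *
s=sense();Rr=rot(s);R=Rr.as_matrix();p=s['tool_pos'];c=capture('wrist');save(c,'w2.png')
m=big(mask(c,(0,150,60),(7,255,255),(172,150,60),(180,255,255)))
v,u=np.nonzero(m);t=wplane(c,p,R,np.c_[u,v],.084)
l=(t-p)@R  # tool frame
l=l[(l[:,0]>-.011)&(l[:,0]<.03)]
print(p,R.round(3)[:,1]);
for a in np.arange(-.01,.02,.004):
    k=l[np.abs(l[:,0]-a)<.002]; 
    if len(k): print(a.round(3),k[:,1].min().round(4),k[:,1].max().round(4),k[:,1].mean().round(4))
print('tip x',np.percentile(l[:,0],99.5))
E
python3 lid.py
```

```text
[ 0.50718513 -0.24413948  0.13675543] [ 0.192  0.981 -0.   ]
-0.01 -0.0162 0.0096 -0.0028
-0.006 -0.0161 0.0096 -0.0032
-0.002 -0.0166 0.0095 -0.0034
0.002 -0.0159 0.0088 -0.0035
0.006 -0.0164 0.0088 -0.0036
0.01 -0.0163 0.0087 -0.0038
0.014 -0.0163 0.0087 -0.0039
0.018 -0.0149 0.008 -0.0029
tip x 0.01631148365330307
```

View pics/w2.png

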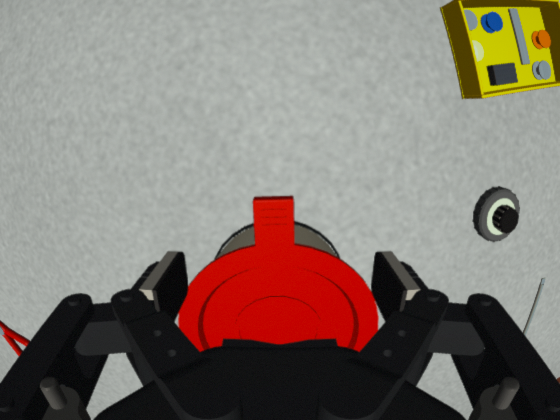

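The view shows the tab at (274,222), roughly midway between the fingers and about 3 mm to one side. I'll correct that offset, go down and grip.

Emit:
move_arm --series '[[[100, 0.5, -1.3, 12, 0, 0, -1], [100, 0, -1.2, 15, 0, 0, 0], [100, 0, 0, 15, 0, 0, 0], [100, 0, 0, 15, 0, 0, 0], [100, 0, 0, 12, 0, 0, 0], [100, 0, 0, 8, 0, 0, 0], [100, 0, 0, 0, 0, 0, 0], [70, 0, 0, 0, 0, 0, 0], [50, 0, 0, 0, 0, 0, 0], [40, 0, 0, 0, 0, 0, 0]]]'

```text
clock: 4.2
tool_pos: [0.5064, -0.2466, 0.0599]
tcp_rot: [0.0, 0.088, 0.996, -0.0]
contact_force: [-0.7, -0.3, -0.2]
finger_gap: 0.0439
gripper_force: 0.0
```

Emit:
move_arm --series '[[[34, 0, 0, 0, 0, 0, 0], [32, 0, 0, 0, 0, 0, 0], [30, 0, 0, 0, 0, 0, 0], [28, 0, 0, 0, 0, 0, 0], [25, 0, 0, 0, 0, 0, 0], [20, 0, 0, 0, 0, 0, 0], [10, 0, 0, 0, 0, 0, 0], [0, 0, 0, 0, 0, 0, 0], [0, 0, 0, 0, 0, 0, 0], [0, 0, 0, 0, 0, 0, 0]]]'

```text
clock: 5.2
tool_pos: [0.5062, -0.2466, 0.0595]
tcp_rot: [0.0, 0.088, 0.996, -0.0]
contact_force: [-0.7, 1.4, 4.2]
finger_gap: 0.0249
gripper_force: 59.4
```

```bash
python3 - <<'E'
from h import *
s=sense();print(s['tool_pos'],s['finger_gap'],s['gripper_force'],s['contact_force'],s['wrist_torque'])
a=capture('scene');b=capture('side')
save({'pixels':np.vstack([a['pixels'][90:240,130:410],b['pixels'][90:240,180:460]])},'g1.png')
E
```

```text
[ 0.50620379 -0.24655778  0.05951049] 0.02493798852914212 59.387810826301575 [-0.68901135  1.42835347  4.22703558] [-0.01951085  0.04711479  0.0298306 ]
```

View pics/g1.png

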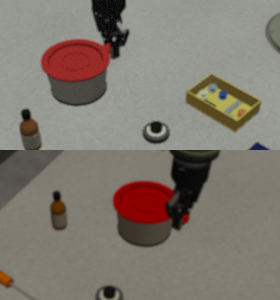

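The lid's tab is held between the fingers (gap 25 mm, 59 N) and the lid is still seated on the tub. Next I tip it about its back edge.

Emit:
move_arm --series '[[[0, 0.6, 0, -5.7, 0, 2, 0], [0, 0.6, 0, -5.7, 0, 2, 0], [0, 0.6, 0, -5.7, 0, 2, 0], [0, 0.6, 0, -5.7, 0, 2, 0], [0, 0.6, 0, -5.7, 0, 2, 0], [0, 0.6, 0, -5.7, 0, 2, 0], [0, 0.6, 0, -5.7, 0, 2, 0], [0, 0, 0, 0, 0, 0, 0], [0, 0, 0, 0, 0, 0, 0], [0, 0, 0, 0, 0, 0, 0]]]'

```text
clock: 6.3
tool_pos: [0.5057, -0.2464, 0.099]
tcp_rot: [-0.121, 0.087, 0.989, 0.011]
contact_force: [-0.2, -0.3, -0.8]
finger_gap: 0.0251
gripper_force: 58.8
```

```bash
python3 - <<'E'
from h import *
s=sense();print(s['tool_pos'],s['finger_gap'],s['contact_force'],s['wrist_torque'])
a=capture('scene');b=capture('side')
save({'pixels':cv2.resize(np.hstack([a['pixels'][90:240,130:290],b['pixels'][80:230,240:400]]),None,fx=2,fy=2)},'g2.png')
E
```

```text
[ 0.50570431 -0.24638876  0.09902726] 0.025078219891703873 [-0.21166381 -0.29382415 -0.82631249] [-0.07360973 -0.33492926  0.02628904]
```

View pics/g2.png

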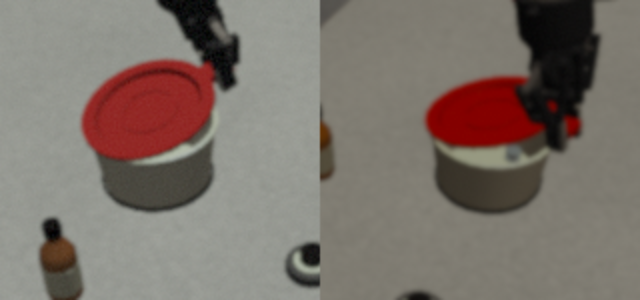

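The lid is tipped about 14° and its far edge is still at the rim. I'll tip a little more, pressing slightly at the back edge to confirm it is resting there.

Emit:
move_arm --series '[[[0, 0.6, 0, -5.5, 0, 2, 0], [0, 0.6, 0, -5.5, 0, 2, 0], [0, 0.6, 0, -5.5, 0, 2, 0], [0, 0, 0, 0, 0, 0, 0], [0, 0, 0, 0, 0, 0, 0], [0, 0, 0, 0, 0, 0, 0], [0, 0, 0, 0, 0, 0, 0], [0, 0, 0, 0, 0, 0, 0], [0, 0, 0, 0, 0, 0, 0], [0, 0, 0, 0, 0, 0, 0]]]'

```text
clock: 7.4
tool_pos: [0.5087, -0.247, 0.1157]
tcp_rot: [-0.173, 0.087, 0.981, 0.015]
contact_force: [0.3, 0.3, 0.5]
finger_gap: 0.0249
gripper_force: 58.8
```

```bash
python3 - <<'E'
from h import *
s=sense();R=rot(s);p=s['tool_pos'];print(p,s['finger_gap'],s['contact_force'],s['wrist_torque'])
print('pivot nominal',p+R.apply([-.164,0,-.020]),'up60',R.inv().apply([0,0,60]))
E
```

```text
[ 0.50872235 -0.24696693  0.11568771] 0.024935504564088162 [0.33608871 0.27721339 0.52560648] [-0.06045613 -0.40065271  0.03111202]
pivot nominal [ 0.66717936 -0.27517991  0.07838617] up60 [ 2.05226425e+01 -1.93730864e-03 -5.63810353e+01]
```

The upward force on the tool rose to about +0.5 N against a 0.8 N lid weight, so the back edge is on the rim at 20°. Now I lift it clear and level it.

Emit:
move_arm --series '[[[0, 2.6, 0, -7, 0, 0, 0], [0, 4.1, 0, -11.3, 0, 0, 0], [0, 4.1, 0, -11.3, 0, 0, 0], [0, 4.1, 0, -11.3, 0, 0, 0], [0, 4.1, 0, -11.3, 0, 0, 0], [0, 1.5, 0, -4.2, 0, -4, 0], [0, 0, 0, 0, 0, -4, 0], [0, 0, 0, 0, 0, -4, 0], [0, 0, 0, 0, 0, -4, 0], [0, 0, 0, 0, 0, -4, 0]]]'

```text
clock: 8.4
tool_pos: [0.509, -0.247, 0.1767]
tcp_rot: [0.002, 0.088, 0.996, -0.0]
contact_force: [0.2, 0.2, -0.7]
finger_gap: 0.0251
gripper_force: 58.8
```

```bash
python3 - <<'E'
from h import *
s=sense();R=rot(s);p=s['tool_pos'];print(p,R.as_matrix().round(3),s['finger_gap'],s['contact_force'])
c=capture('side');P=cloud(c);m=big(mask(c,(0,150,60),(7,255,255),(172,150,60),(180,255,255)),None)
q=P[m>0];q=q[(q[:,2]>.1)&(q[:,2]<.3)];A=np.c_[q[:,:2]-q[:,:2].mean(0),np.ones(len(q))]
print(len(q),np.linalg.lstsq(A,q[:,2],rcond=None)[0],q.mean(0))
# lid centre at tool (-.092,0); want mat centre-ish (.562,.259)
tgt=np.array([.562,.259,p[2]])-R.apply([-.092,0,0]);tgt[2]=p[2];print('tgt',tgt,to(p,R,tgt))
E
```

```text
[ 0.50900216 -0.24701312  0.17670714] [[-0.985  0.175  0.004]
 [ 0.175  0.985 -0.001]
 [-0.004 -0.    -1.   ]] 0.025074284803278907 [ 0.18351696  0.19617027 -0.71356845]
2112 [-0.01439779  0.02781374  0.19844879] [ 0.6054976  -0.26088548  0.19844879]
tgt [0.47142286 0.27511426 0.17670714] [128.5 507.5  -0.6]
```

Emit:
move_arm --series '[[[0, 4, 16, 0, 0, 0, 0], [0, 7.5, 30, 0, 0, 0, 0], [0, 7.5, 30, 0, 0, 0, 0], [0, 7.5, 30, 0, 0, 0, 0], [0, 7.5, 30, 0, 0, 0, 0], [0, 7.5, 30, 0, 0, 0, 0], [0, 7.5, 30, 0, 0, 0, 0], [0, 7.5, 30, 0, 0, 0, 0], [0, 7.5, 30, 0, 0, 0, 0], [0, 7.5, 30, 0, 0, 0, 0]]]'

```text
clock: 9.45
tool_pos: [0.4883, 0.0493, 0.1761]
tcp_rot: [-0.001, 0.088, 0.996, -0.0]
contact_force: [-0.4, -0.2, -1.3]
finger_gap: 0.0248
gripper_force: 58.9
```

Emit:
move_arm --series '[[[0, 7.5, 30, 0, 0, 0, 0], [0, 7.5, 30, 0, 0, 0, 0], [0, 7.5, 30, 0, 0, 0, 0], [0, 7.5, 30, 0, 0, 0, 0], [0, 7.5, 30, 0, 0, 0, 0], [0, 7.5, 30, 0, 0, 0, 0], [0, 6, 26, 0, 0, 0, 0], [0, 5.5, 15.5, 0, 0, 0, 0], [0, 0, 0, 0, 0, 0, 0], [0, 0, 0, 0, 0, 0, 0]]]'

```text
clock: 10.45
tool_pos: [0.4716, 0.2747, 0.1757]
tcp_rot: [-0.0, 0.088, 0.996, -0.001]
contact_force: [0.2, -0.8, -1.3]
finger_gap: 0.0246
gripper_force: 59.0
```

```bash
python3 - <<'E'
from h import *
s=sense();R=rot(s);p=s['tool_pos'];print(p,R.as_matrix().round(3)[:,2],s['finger_gap'],s['contact_force'])
for n in('side','scene'):
    c=capture(n);P=cloud(c);m=big(mask(c,(0,150,60),(7,255,255),(172,150,60),(180,255,255)))
    q=P[m>0];q=q[(q[:,2]>.15)&(q[:,2]<.26)];
    for _ in range(3):
        A=np.c_[q[:,:2]-q[:,:2].mean(0),np.ones(len(q))]; x=np.linalg.lstsq(A,q[:,2],rcond=None)[0];k=np.abs(A@x-q[:,2])<.006;q=q[k]
    print(n,len(q),x,q.mean(0)); save(c,n+'3.png')
E
```

```text
[0.47155456 0.27474147 0.17566809] [-0.001 -0.001 -1.   ] 0.024554574568625618 [ 0.20975528 -0.76453296 -1.3181259 ]
side 5242 [0.04130753 0.05687475 0.19645627] [0.57894577 0.28474633 0.19645388]
scene 5140 [-0.00351509 -0.00363225  0.19702584] [0.5622005  0.25632722 0.19702461]
```

View pics/scene3.png

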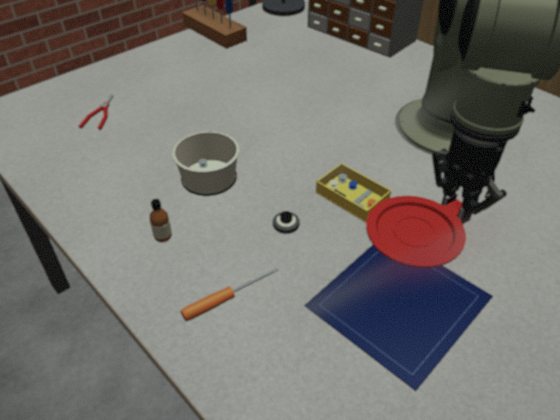

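The scene view shows the lid level above the mat at (415,230) and the tub open at (206,162). With this deep grip, the fingertips sit 12 mm below the plug's underside, so the lid can't be laid down without dropping it. I'll seat it back on the tub, regrip the tab near the fingertips, and tip and lift it again.

Emit:
move_arm --series '[[[0, -4, -16, 0, 0, 0, 0], [0, -7.4, -30, 0, 0, 0, 0], [0, -7.4, -30, 0, 0, 0, 0], [0, -7.4, -30, 0, 0, 0, 0], [0, -7.4, -30, 0, 0, 0, 0], [0, -7.4, -30, 0, 0, 0, 0], [0, -7.4, -30, 0, 0, 0, 0], [0, -7.4, -30, 0, 0, 0, 0], [0, -7.4, -30, 0, 0, 0, 0], [0, -7.4, -30, 0, 0, 0, 0]]]'

```text
clock: 11.55
tool_pos: [0.4905, -0.0216, 0.1759]
tcp_rot: [-0.0, 0.089, 0.996, -0.0]
contact_force: [0.0, -0.1, -1.4]
finger_gap: 0.0246
gripper_force: 59.0
```

Emit:
move_arm --series '[[[0, -7.4, -30, 0, 0, 0, 0], [0, -7.4, -30, 0, 0, 0, 0], [0, -7.4, -30, 0, 0, 0, 0], [0, -7.4, -30, 0, 0, 0, 0], [0, -7.4, -30, 0, 0, 0, 0], [0, -7.4, -30, 0, 0, 0, 0], [0, -7, -26, 0, 0, 0, 0], [0, -3.4, -15.4, 10, 0, 0, 0], [0, 0, 0, 30, 0, 0, 0], [0, 0, 0, 20, 0, 0, 0]]]'

```text
clock: 12.55
tool_pos: [0.5046, -0.2482, 0.1146]
tcp_rot: [-0.0, 0.089, 0.996, -0.0]
contact_force: [-0.8, -0.3, -1.0]
finger_gap: 0.0245
gripper_force: 59.0
```

Emit:
move_arm --series '[[[0, 0, 0, 0, 0, 0, 0], [0, 0, 0, 0, 0, 0, 0], [0, 0, 0, 0, 0, 0, 0], [0, 0, 0, 0, 0, 0, 0], [0, 0, 0, 0, 0, 0, 0], [0, 0, 0, 0, 0, 0, 0], [0, 0, 0, 0, 0, 0, 0], [0, 0, 0, 0, 0, 0, 0], [0, 0, 0, 0, 0, 0, 0], [0, 0, 0, 0, 0, 0, 0]]]'

```text
clock: 13.55
tool_pos: [0.5063, -0.2464, 0.1157]
tcp_rot: [-0.0, 0.088, 0.996, 0.0]
contact_force: [0.5, -0.1, -1.2]
finger_gap: 0.0249
gripper_force: 59.0
```

```bash
python3 - <<'E'
from h import *
s=sense();R=rot(s);p=s['tool_pos'];print(p,R.as_matrix().round(3)[:,1:],s['finger_gap'],s['contact_force'])
z=np.load('c0.npz')
c=capture('scene');print('shift',to(p,R,[.5062,-.2466,.0595]))
zz=p[2]+.0245
c0={k[2:]:z[k] for k in z.files if k[0]=='a'}
for cc_,h in((c0,.084),(c,zz)):
    m=big(mask(cc_,(0,150,60),(7,255,255),(172,150,60),(180,255,255)))
    w=onplane(cc_,cont(m),h)[:,:2]; cc=np.array([.598,-.260])
    for _ in range(10):
        d=w-cc;k=(np.abs(np.linalg.norm(d,axis=1)-.077)<.006)&(d[:,0]>-.03);cc,rad=fitc(w[k])
    print(cc,rad,k.sum())
E
```

```text
[ 0.50631967 -0.24636334  0.11567096] [[ 0.175 -0.   ]
 [ 0.985  0.   ]
 [ 0.    -1.   ]] 0.024891535306634967 [ 0.46170463 -0.11244175 -1.15381629]
shift [ 0.1 -0.3 56.2]
[ 0.59794961 -0.259967  ] 0.07472904838747885 103
[ 0.59889133 -0.25920805] 0.07453942307702946 105
```

Emit:
move_arm --series '[[[0, 0.8, -0.8, 10, 0, 0, 0], [0, 0, 0, 15, 0, 0, 0], [0, 0, 0, 10, 0, 0, 0], [0, 0, 0, 7, 0, 0, 0], [0, 0, 0, 4, 0, 0, 0], [0, 0, 0, 3, 0, 0, 0], [0, 0, 0, 3, 0, 0, 0], [0, 0, 0, 2, 0, 0, 0], [0, 0, 0, 1, 0, 0, 0], [0, 0, 0, 0, 0, 0, 0]]]'

```text
clock: 14.6
tool_pos: [0.5054, -0.2471, 0.0607]
tcp_rot: [0.0, 0.088, 0.996, -0.0]
contact_force: [-0.4, 0.9, -0.5]
finger_gap: 0.0245
gripper_force: 59.0
```

```bash
python3 - <<'E'
from h import *
s=sense();print(s['tool_pos'],s['contact_force'],s['wrist_torque'])
for n in('scene','side'):
    c=capture(n);P=cloud(c);m=big(mask(c,(0,150,60),(7,255,255),(172,150,60),(180,255,255)),(206,152) if n=='scene' else (326,143))
    q=P[m>0];q=q[np.abs(q[:,2]-.08)<.02];A=np.c_[q[:,:2]-q[:,:2].mean(0),np.ones(len(q))]
    print(n,len(q),np.linalg.lstsq(A,q[:,2],rcond=None)[0],np.median(q[:,2]))
E
```

```text
[ 0.50538574 -0.24705964  0.06070934] [-0.42385254  0.9237073  -0.46435547] [0.02873914 0.02297572 0.016809  ]
scene 2239 [-0.00418601  0.01262519  0.08179703] 0.0809246492595586
side 2015 [0.00707918 0.01068173 0.08169237] 0.08056534737231717
```

Emit:
move_arm --series '[[[0, 0, 0, 0.8, 0, 0, 0], [0, 0, 0, 0.5, 0, 0, 0], [0, 0, 0, 0, 0, 0, 0], [0, 0, 0, 0, 0, 0, 0], [35, 0, 0, 0, 0, 0, 0], [40, 0, 0, 0, 0, 0, 0], [50, 0, 0, 0, 0, 0, 0], [50, 0, 0, 0, 0, 0, 0], [50, 0, 0, 0, 0, 0, 0], [50, 0, 0, 0, 0, 0, 0]]]'

```text
clock: 15.7
tool_pos: [0.5054, -0.2471, 0.0594]
tcp_rot: [0.0, 0.088, 0.996, -0.0]
contact_force: [0.0, -0.4, -0.4]
finger_gap: 0.0429
gripper_force: 0.0
```

Emit:
move_arm --series '[[[50, 0, 0, -5, 0, 0, 0], [50, 0, 0, -5, 0, 0, 0], [50, 0, 0, -4, 0, 0, 0], [40, 0, 0, 0, 0, 0, 0], [34, 0, 0, 0, 0, 0, 0], [28, 0, 0, 0, 0, 0, 0], [20, 0, 0, 0, 0, 0, 0], [10, 0, 0, 0, 0, 0, 0], [0, 0, 0, 0, 0, 0, 0], [0, 0, 0, 0, 0, 0, 0]]]'

```text
clock: 16.7
tool_pos: [0.5054, -0.247, 0.0735]
tcp_rot: [0.0, 0.088, 0.996, 0.0]
contact_force: [-0.8, 1.3, 5.8]
finger_gap: 0.0241
gripper_force: 59.2
```

```bash
python3 - <<'E'
from h import *
s=sense();print(s['tool_pos'],s['contact_force'],s['wrist_torque'],s['finger_gap'],s['gripper_force'])
for n in('scene','side'):
    c=capture(n);P=cloud(c);m=big(mask(c,(0,150,60),(7,255,255),(172,150,60),(180,255,255)),(206,152) if n=='scene' else (326,143))
    q=P[m>0];q=q[np.abs(q[:,2]-.08)<.02];A=np.c_[q[:,:2]-q[:,:2].mean(0),np.ones(len(q))]
    print(n,len(q),np.linalg.lstsq(A,q[:,2],rcond=None)[0],np.median(q[:,2]))
E
```

```text
[ 0.50543023 -0.24699322  0.07349434] [-0.7720818   1.29279935  5.80347089] [ 0.22998437  0.11484698 -0.0826249 ] 0.024144820601677084 59.22420859336853
scene 2236 [0.00498238 0.01057202 0.08152368] 0.08058965687578686
side 2043 [0.01430257 0.00838639 0.08146532] 0.0803440022426713
```

Emit:
move_arm --series '[[[0, 0.1, 0, -5.7, 0, 2, 0], [0, 0.1, 0, -5.7, 0, 2, 0], [0, 0.1, 0, -5.7, 0, 2, 0], [0, 0.1, 0, -5.7, 0, 2, 0], [0, 0.2, 0, -5.6, 0, 2, 0], [0, 0.1, 0, -5.6, 0, 2, 0], [0, 0.2, 0, -5.6, 0, 2, 0], [0, 0.1, 0, -5.6, 0, 2, 0], [0, 0, 0, 0, 0, 0, 0], [0, 0, 0, 0, 0, 0, 0]]]'

```text
clock: 17.8
tool_pos: [0.5097, -0.2478, 0.1177]
tcp_rot: [-0.138, 0.087, 0.986, 0.012]
contact_force: [0.4, 0.4, 0.3]
finger_gap: 0.0243
gripper_force: 58.9
```

```bash
python3 - <<'E'
from h import *
s=sense();R=rot(s);p=s['tool_pos'];print(p,s['finger_gap'],s['contact_force'],s['wrist_torque'])
print('pivot nominal',p+R.apply([-.164,0,-.0065]),'up60',R.inv().apply([0,0,60]))
for n in('scene','side'):
    c=capture(n);P=cloud(c);m=big(mask(c,(0,150,60),(7,255,255),(172,150,60),(180,255,255)),(206,152) if n=='scene' else (326,143))
    q=P[m>0];q=q[(q[:,2]>.06)&(q[:,2]<.16)];A=np.c_[q[:,:2]-q[:,:2].mean(0),np.ones(len(q))]
    x=np.linalg.lstsq(A,q[:,2],rcond=None)[0];xb=np.array([.667,-.275])-q[:,:2].mean(0)
    print(n,len(q),x,'tilt',np.degrees(np.arctan(np.hypot(*x[:2]))),'z at back',x[2]+xb@x[:2])
E
```

```text
[ 0.50969166 -0.24779042  0.11774758] 0.024325022734945204 [0.35843345 0.44318195 0.32958772] [-0.08357529 -0.50775564  0.00456429]
pivot nominal [ 0.66668817 -0.27572     0.07888522] up60 [ 1.65042484e+01 -1.01058334e-03 -5.76854382e+01]
scene 2459 [-0.27872651  0.05825409  0.10034268] tilt 15.894251369779324 z at back 0.08050879340258676
side 1455 [-0.26701362  0.07493423  0.09806844] tilt 15.50024087368223 z at back 0.080230772931113
```

Emit:
move_arm --series '[[[0, 2, 0, -7, 0, 0, 0], [0, 3.2, 0, -11.2, 0, 0, 0], [0, 3.2, 0, -11.2, 0, 0, 0], [0, 3.2, 0, -11.2, 0, 0, 0], [0, 3.2, 0, -11.2, 0, 0, 0], [0, 1.7, 0, -5.9, 0, -3, 0], [0, 0, 0, 0, 0, -4, 0], [0, 0, 0, 0, 0, -4, 0], [0, 0, 0, 0, 0, -3, 0], [0, 0, 0, 0, 0, -2, 0]]]'

```text
clock: 18.9
tool_pos: [0.5096, -0.2479, 0.1793]
tcp_rot: [0.001, 0.088, 0.996, -0.0]
contact_force: [-0.9, -0.1, -1.7]
finger_gap: 0.0242
gripper_force: 58.9
```

Emit:
move_arm --series '[[[0, 4, 16, 0, 0, 0, 0], [0, 7.5, 30, 0, 0, 0, 0], [0, 7.5, 30, 0, 0, 0, 0], [0, 7.5, 30, 0, 0, 0, 0], [0, 7.5, 30, 0, 0, 0, 0], [0, 7.5, 30, 0, 0, 0, 0], [0, 7.5, 30, 0, 0, 0, 0], [0, 7.5, 30, 0, 0, 0, 0], [0, 7.5, 30, 0, 0, 0, 0], [0, 7.5, 30, 0, 0, 0, 0]]]'

```text
clock: 19.9
tool_pos: [0.4891, 0.0484, 0.1787]
tcp_rot: [-0.0, 0.088, 0.996, 0.0]
contact_force: [0.2, 0.6, -1.7]
finger_gap: 0.024
gripper_force: 59.0
```

Emit:
move_arm --series '[[[0, 7.5, 30, 0, 0, 0, 0], [0, 7.5, 30, 0, 0, 0, 0], [0, 7.5, 30, 0, 0, 0, 0], [0, 7.5, 30, 0, 0, 0, 0], [0, 7.5, 30, 0, 0, 0, 0], [0, 7.5, 30, 0, 0, 0, 0], [0, 6, 26, 0, 0, 0, 0], [0, 5.5, 15.5, 0, 0, 0, 0], [0, 0, 0, 0, 0, 0, 0], [0, 0, 0, 0, 0, 0, 0]]]'

```text
clock: 20.9
tool_pos: [0.4725, 0.2738, 0.1783]
tcp_rot: [-0.0, 0.088, 0.996, -0.0]
contact_force: [0.1, -0.2, -0.4]
finger_gap: 0.024
gripper_force: 59.0
```

```bash
cat > lev.py <<'E'
from h import *
s=sense();R=rot(s);p=s['tool_pos'];print(p,R.as_matrix().round(3)[:,2],s['finger_gap'],s['contact_force'],s['wrist_torque'])
for n in('side','scene'):
    c=capture(n);P=cloud(c);m=big(mask(c,(0,150,60),(7,255,255),(172,150,60),(180,255,255)))
    q=P[m>0];q=q[q[:,2]<.26]
    for _ in range(4):
        A=np.c_[q[:,:2]-q[:,:2].mean(0),np.ones(len(q))]; x=np.linalg.lstsq(A,q[:,2],rcond=None)[0];k=np.abs(A@x-q[:,2])<.006;q=q[k]
    g=x[:2]@(R.as_matrix()[:2,:2]) # slope along tool x, y
    print(n,len(q),x,q.mean(0),'slope deg tool',np.degrees(g))
    w=onplane(c,cont(m),x[2]+.003)[:,:2];cc=np.array([p[0]+.091,p[1]-.016])
    for _ in range(10):
        d=w-cc;k=(np.abs(np.linalg.norm(d,axis=1)-.077)<.006)&(d[:,0]>-.03);cc,rad=fitc(w[k])
    print('lid c',cc,rad)
E
python3 lev.py
```

```text
[0.4724852  0.27381807 0.17834592] [-0.    -0.001 -1.   ] 0.02403322482791311 [ 0.08974618 -0.22461202 -0.40215364] [-0.03175043  0.05685832 -0.00589165]
side 5059 [0.04149473 0.05560571 0.18510728] [0.58113359 0.28284579 0.18510728] slope deg tool [-1.78308502  3.55294231]
lid c [0.56228098 0.2574551 ] 0.07617349944706069
scene 5030 [-0.00129055 -0.00236466  0.18563344] [0.56422294 0.25531203 0.18563344] slope deg tool [ 0.04908569 -0.14633615]
lid c [0.56509909 0.25727989] 0.07520355986311399
```

Emit:
move_arm --series '[[[0, 0, 0, 12, 0, 0, 0], [0, 0, 0, 22, 0, 0, 0], [0, 0, 0, 25, 0, 0, 0], [0, 0, 0, 25, 0, 0, 0], [0, 0, 0, 25, 0, 0, 0], [0, 0, 0, 22, 0, 0, 0], [0, 0, 0, 15, 0, 0, 0], [0, 0, 0, 8, 0, 0, 0], [0, 0, 0, 4, 0, 0, 0], [0, 0, 0, 0, 0, 0, 0]]]'

```text
clock: 22.0
tool_pos: [0.4728, 0.2741, 0.0203]
tcp_rot: [0.0, 0.088, 0.996, -0.0]
contact_force: [-0.0, 0.8, -1.5]
finger_gap: 0.0241
gripper_force: 59.0
```

```bash
python3 lev.py
```

```text
[0.47283243 0.27413902 0.02027647] [ 0. -0. -1.] 0.024138251258048426 [-0.04722109  0.81465786 -1.45252736] [0.00169178 0.05094693 0.01098491]
side 1279 [-0.02336688  0.09681203  0.02667156] [0.5877585  0.29084714 0.02667156] slope deg tool [2.29093325 5.22612726]
lid c [0.56399319 0.25783097] 0.07596698133174473
scene 4354 [-0.00757495  0.0164608   0.02803462] [0.56238015 0.26565248 0.02803462] slope deg tool [0.59269939 0.85239456]
lid c [0.56431793 0.25943866] 0.07590694748167577
```

Emit:
move_arm --series '[[[0, 0, 0, 4, 0, 0, 0], [0, 0, 0, 4, 0, 0, 0], [0, 0, 0, 3, 0, 0, 0], [0, 0, 0, 2, 0, 0, 0], [0, 0, 0, 1, 0, 0, 0], [0, 0, 0, 1, 0, 0, 0], [0, 0, 0, 0, 0, 0, 0], [0, 0, 0, 0, 0, 0, 0], [0, 0, 0, 0, 0, 0, 0], [0, 0, 0, 0, 0, 0, 0]]]'

```text
clock: 23.1
tool_pos: [0.4728, 0.2743, 0.0053]
tcp_rot: [0.0, 0.088, 0.996, 0.0]
contact_force: [0.2, -0.3, -0.2]
finger_gap: 0.0243
gripper_force: 59.0
```

Emit:
move_arm --series '[[[0, 0, 0, 0.4, 0, 0, 0], [0, 0, 0, 0.3, 0, 0, 0], [0, 0, 0, 0.3, 0, 0, 0], [0, 0, 0, 0, 0, 0, 0], [0, 0, 0, 0, 0, 0, 0], [0, 0, 0, 0, 0, 0, 0], [0, 0, 0, 0, 0, 0, 0], [0, 0, 0, 0, 0, 0, 0], [0, 0, 0, 0, 0, 0, 0], [0, 0, 0, 0, 0, 0, 0]]]'

```text
clock: 24.1
tool_pos: [0.4727, 0.2743, 0.0043]
tcp_rot: [0.0, 0.088, 0.996, 0.0]
contact_force: [-1.2, 1.2, 3.9]
finger_gap: 0.0243
gripper_force: 59.4
```

```bash
python3 lev.py
```

```text
[0.47274543 0.27426933 0.00427123] [ 0.  0. -1.] 0.024325378023828507 [-1.23840576  1.21938651  3.91135196] [0.02169968 0.21612479 0.01575005]
side 1026 [-0.02693397  0.11017965  0.0114383 ] [0.58725885 0.29140433 0.0114383 ] slope deg tool [2.62504272 5.94495046]
lid c [0.56384971 0.25789487] 0.0760228344881217
scene 4306 [-0.00047906  0.0183239   0.0122586 ] [0.56197964 0.26594802 0.0122537 ] slope deg tool [0.21091147 1.02884494]
lid c [0.56524689 0.26006746] 0.07470151640608251
```

The lid is resting on the mat (+3.9 N contact). I'll let go and lift away.

Emit:
move_arm --series '[[[33, 0, 0, 0, 0, 0, 0], [38, 0, 0, 0, 0, 0, 0], [45, 0, 0, 0, 0, 0, 0], [55, 0, 0, 0, 0, 0, 0], [60, 0, 0, 0, 0, 0, 0], [60, 0, 0, -8, 0, 0, 0], [60, 0, 0, -20, 0, 0, 0], [60, 0, 0, -35, 0, 0, 0], [60, 0, 0, -45, 0, 0, 0], [60, 0, 0, -40, 0, 0, 0]]]'

```text
clock: 25.2
tool_pos: [0.4726, 0.274, 0.1547]
tcp_rot: [0.0, 0.088, 0.996, 0.0]
contact_force: [0.3, 0.5, 0.0]
finger_gap: 0.0515
gripper_force: 0.0
```

```bash
python3 lev.py; python3 - <<'E'
from h import *
s=sense();R=rot(s);p=s['tool_pos'];print(to(p,R,[.571,-.0256,p[2]]))
E
```

```text
[0.47262053 0.27402123 0.15466675] [ 0.  0. -1.] 0.05145923952405575 [0.26728383 0.48779025 0.00881955] [-0.03296014 -0.07178804  0.09089284]
side 1198 [-0.09776836  0.07994363  0.01176057] [0.5897515  0.27303363 0.01176057] slope deg tool [6.31836342 3.52673409]
lid c [0.56349643 0.25739619] 0.0765388381333595
scene 4127 [-0.00156812  0.03226099  0.01184106] [0.56200206 0.26884996 0.01183622] slope deg tool [0.41270906 1.80399394]
lid c [0.56484228 0.25957354] 0.07519247154628882
[-147.6 -279.4   -0.8]
```

Lid released; move over the wheel and check it with the wrist camera.

Emit:
move_arm --series '[[[60, -10, -20, 0, 0, 0, 0], [60, -20, -37, 0, 0, 0, 0], [60, -20, -37, 0, 0, 0, 0], [60, -20, -37, 0, 0, 0, 0], [60, -20, -37, 0, 0, 0, 0], [60, -20, -37, 0, 0, 0, 0], [60, -20, -37, 0, 0, 0, 0], [60, -17.6, -37.4, 0, 0, 0, 0], [60, 0, 0, 0, 0, 0, 0], [60, 0, 0, 0, 0, 0, 0]]]'

```text
clock: 26.3
tool_pos: [0.5689, -0.0276, 0.1524]
tcp_rot: [-0.0, 0.089, 0.996, -0.0]
contact_force: [-1.4, 1.1, 0.5]
finger_gap: 0.0511
gripper_force: 0.0
```

Emit:
move_arm --series '[[[60, 0, 0, 10, 0, 0, 0], [60, 0, 0, 20, 0, 0, 0], [60, 0, 0, 20, 0, 0, 0], [60, 0, 0, 15, 0, 0, 0], [60, 0, 0, 10, 0, 0, 0], [60, 0, 0, 0, 0, 0, 0], [60, 0, 0, 0, 0, 0, 0], [60, 0, 0, 0, 0, 0, 0], [60, 0, 0, 0, 0, 0, 0], [60, 0, 0, 0, 0, 0, 0]]]'

```text
clock: 27.3
tool_pos: [0.5693, -0.0267, 0.0777]
tcp_rot: [0.0, 0.088, 0.996, 0.0]
contact_force: [0.6, 1.7, -0.3]
finger_gap: 0.0513
gripper_force: 0.0
```

```bash
python3 - <<'E'
from h import *
s=sense();Rr=rot(s);R=Rr.as_matrix();p=s['tool_pos'];c=capture('wrist');print(p,s['finger_gap'])
P=c['pixels'];save(c,'w4.png')
T=c['tool_from_camera'];K=c['camera_matrix']
def proj(X):
    x=(np.linalg.inv(T)@np.r_[R.T@(X-p),1])[:3];r=np.hypot(x[0],x[1]);a=np.arctan2(r,x[2]);return K[:2,2]+K[0,0]*a*x[:2]/r
u=proj(np.array([.571,-.0256,.032]));print('expected knob top px',u, 'disc',proj(np.array([.571,-.0256,.016])))
E
```

```text
[ 0.56930358 -0.02666419  0.07771451] 0.05129224083903461
expected knob top px [281.26923534 227.89648237] disc [281.12459771 219.55856791]
```

View pics/w4.png

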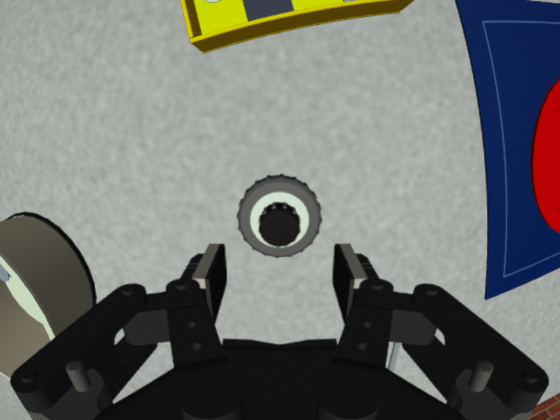

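The knob top is at (279,227) against an expected (281,228), well centred between the pads at (215,280) and (345,280). I'll go down and grip it.

Emit:
move_arm --series '[[[60, -1.5, 0.3, 10, 0, 0, 0], [60, 0, 0, 14, 0, 0, 0], [60, 0, 0, 14, 0, 0, 0], [60, 0, 0, 10, 0, 0, 0], [60, 0, 0, 6, 0, 0, 0], [60, 0, 0, 3.5, 0, 0, 0], [60, 0, 0, 0, 0, 0, 0], [45, 0, 0, 0, 0, 0, 0], [38, 0, 0, 0, 0, 0, 0], [33, 0, 0, 0, 0, 0, 0]]]' --force 45

```text
clock: 28.35
tool_pos: [0.5708, -0.0266, 0.0201]
tcp_rot: [0.0, 0.088, 0.996, 0.0]
contact_force: [-0.2, -0.5, 0.2]
finger_gap: 0.028
gripper_force: 0.0
```

Emit:
move_arm --series '[[[28, 0, 0, 0, 0, 0, 0], [22, 0, 0, 0, 0, 0, 0], [15, 0, 0, 0, 0, 0, 0], [5, 0, 0, 0, 0, 0, 0], [0, 0, 0, 0, 0, 0, 0], [0, 0, 0, 0, 0, 0, 0], [0, 0, 0, 0, 0, 0, 0], [0, 0, 0, 0, 0, 0, 0], [0, 0, 0, 0, 0, 0, 0], [0, 0, 0, 0, 0, 0, 0]]]'

```text
clock: 29.35
tool_pos: [0.5709, -0.0266, 0.0203]
tcp_rot: [0.0, 0.088, 0.996, 0.0]
contact_force: [-1.8, 0.3, 8.6]
finger_gap: 0.0244
gripper_force: 43.7
```

Emit:
move_arm --series '[[[0, 0, 0, -4, 0, 0, 0], [0, 0, 0, -10, 0, 0, 0], [0, 0, 0, -16, 0, 0, 0], [0, 0, 0, -20, 0, 0, 0], [0, 0, 0, -25, 0, 0, 0], [0, 0, 0, -25, 0, 0, 0], [0, 0, 0, -20, 0, 0, 0], [0, 0, 0, -10, 0, 0, 0], [0, 0, 0, 0, 0, 0, 0], [0, 0, 0, 0, 0, 0, 0]]]'

```text
clock: 30.35
tool_pos: [0.5703, -0.0266, 0.1492]
tcp_rot: [-0.0, 0.088, 0.996, -0.0]
contact_force: [0.7, -0.1, -0.3]
finger_gap: 0.0234
gripper_force: 44.2
```

```bash
python3 - <<'E'
from h import *
s=sense();R=rot(s);p=s['tool_pos'];print(p,s['finger_gap'],s['gripper_force'],s['contact_force'])
z=np.load('c0.npz')
# tub centre: rim circle from depth points at z~.08 in scene, side
for n in('scene','side'):
    c=capture(n);P=cloud(c).reshape(-1,3);k=(np.abs(P[:,2]-.080)<.0025)&(np.hypot(P[:,0]-.597,P[:,1]+.261)<.085)
    q=P[k][:,:2];cc=np.array([.597,-.262])
    for _ in range(6):
        r=np.linalg.norm(q-cc,axis=1);kk=np.abs(r-.07)<.006;cc,rad=fitc(q[kk])
    print(n,cc,rad,kk.sum())
    fl=cloud(c).reshape(-1,3);d=np.hypot(fl[:,0]-.597,fl[:,1]+.261);f=fl[(d<.03)];print('near middle z',np.percentile(f[:,2],[5,50,95]) if len(f) else 0)
print(to(p,R,[.5965,-.2615,p[2]]))
E
```

```text
[ 0.57030882 -0.02655953  0.14923103] 0.02335513548877085 44.227423583761265 [ 0.65074359 -0.10408689 -0.30090657]
scene [ 0.59808066 -0.2619228 ] 0.0710306782713271 375
near middle z [0.00371862 0.00609696 0.00717383]
side [ 0.59350763 -0.26204224] 0.07091014217059832 254
near middle z [0.00354308 0.00506115 0.00623691]
[ -66.9 -226.7   -0. ]
```

Emit:
move_arm --series '[[[0, -3.5, -12, 0, 0, 0, 0], [0, -9, -31, 0, 0, 0, 0], [0, -9, -31, 0, 0, 0, 0], [0, -9, -31, 0, 0, 0, 0], [0, -9, -31, 0, 0, 0, 0], [0, -9, -31, 0, 0, 0, 0], [0, -9, -31, 0, 0, 0, 0], [0, -8, -29, 0, 0, 0, 0], [0, 0, 0, 0, 0, 0, 0], [0, 0, 0, 0, 0, 0, 0]]]'

```text
clock: 31.45
tool_pos: [0.5946, -0.2629, 0.1489]
tcp_rot: [-0.001, 0.089, 0.996, 0.0]
contact_force: [-0.1, 0.8, -2.2]
finger_gap: 0.0236
gripper_force: 44.3
```

```bash
python3 - <<'E'
from h import *
s=sense();R=rot(s);p=s['tool_pos'];print(p,s['finger_gap'],s['gripper_force'],s['contact_force'],to(p,R,[.596,-.262,.024]))
a=capture('scene');b=capture('side');w=capture('wrist')
save({'pixels':np.hstack([cv2.resize(a['pixels'][80:220,130:290],(320,280)),cv2.resize(b['pixels'][70:210,240:400],(320,280))])},'h5.png')
E
```

```text
[ 0.59455831 -0.26289582  0.14893802] 0.023614118763363175 44.310748880234314 [-0.11869265  0.8119437  -2.22078801] [ -1.4   1.1 124.9]
```

View pics/h5.png

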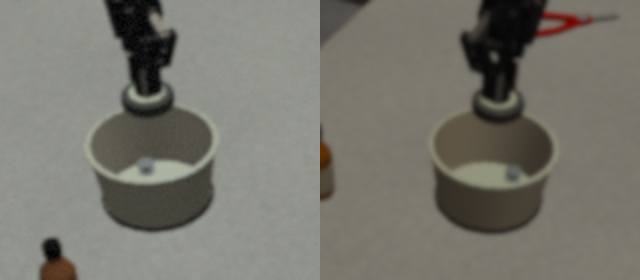

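```bash
python3 - <<'E'
from h import *
z=np.load('c0.npz')
for p,u in(('a',(203,162.5)),('b',(337,156))):
    c={k[2:]:z[k] for k in z.files if k[0]==p};q=onplane(c,u,.012)[0];print(q,np.linalg.norm(q[:2]-[.596,-.262]))
E
```

```text
[ 0.58077983 -0.30390859  0.012     ] 0.04458680808513442
[ 0.57950689 -0.30786997  0.012     ] 0.04874502296721346
```

Emit:
move_arm --series '[[[0, -1, 0.7, 8, 0, 0, 0], [0, 0, 0, 15, 0, 0, 0], [0, 0, 0, 18, 0, 0, 0], [0, 0, 0, 18, 0, 0, 0], [0, 0, 0, 11, 0, 0, 0], [0, 0, 0, 5, 0, 0, 0], [0, 0, 0, 0, 0, 0, 0], [0, 0, 0, 0, 0, 0, 0], [0, 0, 0, 0, 0, 0, 0], [0, 0, 0, 0, 0, 0, 0]]]'

```text
clock: 32.6
tool_pos: [0.5967, -0.2612, 0.0754]
tcp_rot: [0.0, 0.088, 0.996, -0.0]
contact_force: [-0.7, 0.7, -1.6]
finger_gap: 0.0238
gripper_force: 44.3
```

Emit:
move_arm --series '[[[0, 0, 0, 8, 0, 0, 0], [0, 0, 0, 14, 0, 0, 0], [0, 0, 0, 12, 0, 0, 0], [0, 0, 0, 7, 0, 0, 0], [0, 0, 0, 4, 0, 0, 0], [0, 0, 0, 3, 0, 0, 0], [0, 0, 0, 1.5, 0, 0, 0], [0, 0, 0, 0.8, 0, 0, 0], [0, 0, 0, 0, 0, 0, 0], [0, 0, 0, 0, 0, 0, 0]]]'

```text
clock: 33.6
tool_pos: [0.5966, -0.2612, 0.0247]
tcp_rot: [0.0, 0.088, 0.996, -0.0]
contact_force: [0.1, -0.5, -0.9]
finger_gap: 0.0236
gripper_force: 44.3
```

Emit:
move_arm --series '[[[0, 0, 0, 0.4, 0, 0, 0], [0, 0, 0, 0.4, 0, 0, 0], [0, 0, 0, 0.3, 0, 0, 0], [0, 0, 0, 0, 0, 0, 0], [0, 0, 0, 0, 0, 0, 0], [0, 0, 0, 0, 0, 0, 0], [0, 0, 0, 0, 0, 0, 0], [0, 0, 0, 0, 0, 0, 0], [0, 0, 0, 0, 0, 0, 0], [0, 0, 0, 0, 0, 0, 0]]]'

```text
clock: 34.6
tool_pos: [0.5966, -0.2612, 0.0243]
tcp_rot: [0.0, 0.088, 0.996, -0.0]
contact_force: [-4.3, 2.6, 13.2]
finger_gap: 0.0232
gripper_force: 45.8
```

Resting on the floor (+13 N contact). Release and retreat.

Emit:
move_arm --series '[[[0, 0, 0, -0.4, 0, 0, 0], [32, 0, 0, 0, 0, 0, 0], [38, 0, 0, 0, 0, 0, 0], [45, 0, 0, 0, 0, 0, 0], [50, 0, 0, 0, 0, 0, 0], [50, 0, 0, -6, 0, 0, 0], [50, 0, 0, -15, 0, 0, 0], [50, 0, 0, -25, 0, 0, 0], [50, 0, 0, -35, 0, 0, 0], [50, 0, 0, -40, 0, 0, 0]]]'

```text
clock: 35.6
tool_pos: [0.596, -0.261, 0.1467]
tcp_rot: [-0.0, 0.088, 0.996, 0.0]
contact_force: [1.1, -1.0, 0.9]
finger_gap: 0.0424
gripper_force: 0.0
```

Emit:
move_arm --series '[[[50, 0, 0, -40, 0, 0, 0], [50, 20, 20, -20, 0, 0, 0], [50, 30, 30, 0, 0, 0, 0], [50, 30, 30, 0, 0, 0, 0], [50, 30, 30, 0, 0, 0, 0], [50, 15, 15, 0, 0, 0, 0], [50, 0, 0, 0, 0, 0, 0], [50, 0, 0, 0, 0, 0, 0], [50, 0, 0, 0, 0, 0, 0], [50, 0, 0, 0, 0, 0, 0]]]'

```text
clock: 36.6
tool_pos: [0.4956, -0.1169, 0.2049]
tcp_rot: [0.0, 0.088, 0.996, -0.0]
contact_force: [0.5, -0.0, 0.4]
finger_gap: 0.0428
gripper_force: 0.0
```

```bash
python3 - <<'E'
from h import *
a=capture('scene');save(a,'end.png');print(sense()['tool_pos'],sense()['clock'])
E
```

```text
[ 0.49544971 -0.11686377  0.20474334] 36.65
```

View pics/end.png

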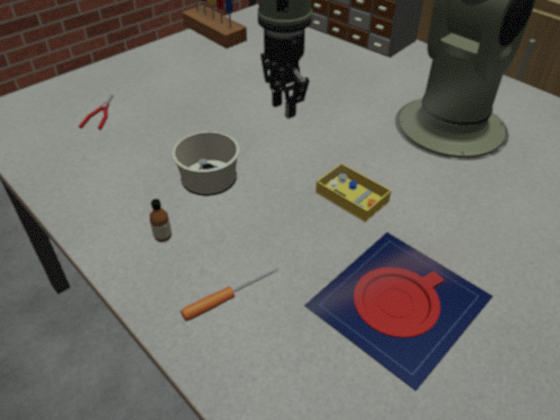

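The final view shows the lid flat on the mat at (398,300), the wheel inside the open tub at (207,165), and the other things in place.

```bash
python3 -c "
from plant import *
print(close_job())"
```

```text
the job is handed in; nothing more can be done
None
```

I handed the job in at about 37 s: the handwheel is in the open tub and the lid lies flat, right side up, on the mat. I first gripped the tab too deep to set the lid down, so I put it back on the tub, regripped it, and tipped and lifted it a second time.

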